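Strip the measuring cell and put its parts away

TASK

The measuring cell stands as a stack of four parts; take it apart and put every part away, each lying flat and the same way up as now. The brass nut goes in the middle of the metal dish, the white spacer ring goes over the drying post and right down onto its base, and the steel body and the black cover go in the wooden case: the heavy body lowest, flat on the middle of the floor, and the light cover centred on top of it. Leave the jar, the beaker and the brown bottle standing where they are.

Things in the scene. Friction and masses are not known exactly. Their poses are not given: they have to be found in the camera images.
- nut_mid (a point): Round knurled brass thumb nut, 30 mm diameter, 22 mm high, about 0.1 kg, axis upright; top part of the stack, standing on the steel body. The point is its centre, half-way up; z up.
- cell_mid (a point): Plain square steel block, the body of the measuring cell, 42 x 42 mm, 30 mm high, about 0.4 kg (much the heaviest part); second from the top, standing on the spacer ring. The point is its centre, half-way up; x and y are square to its sides, z up.
- spacer_mid (a point): White plastic spacer ring, 54 mm outer and 28 mm inner diameter, 18 mm high, about 0.07 kg; third from the top, lying on the black cover. The point is its centre on its axis, half-way up; z up.
- cover_mid (a point): Square black plastic cover with a steel screw head at each corner, 64 x 64 mm, 20 mm high, about 0.09 kg; bottom of the stack, lying on the table. The point is its centre, half-way up; x and y are square to its sides, z up.
- case: Open wooden case, fixed to the table, 130 mm (its x) by 150 mm (its y) outside, 40 mm high, walls and floor 5 mm thick, so 120 x 140 mm inside. The origin is the centre of its underside on the table, its floor lies 5 mm above that; z up.
- post: Drying post, fixed: a round steel base, 96 mm diameter and 10 mm high, with an upright post of 14 mm diameter at its centre that tapers over its last 8 mm and ends 60 mm above the table. The origin is the centre of its underside on the table; z up.
- dish: Shallow round metal dish, fixed, 100 mm outside diameter at the bottom and 108 mm at the rim, 14 mm high, wall 3 mm, flat floor 4 mm above the table. The origin is the centre of its underside on the table; z up.
- jar: Bystander: a small pale plastic jar with a white screw cap, 44 mm diameter, 55 mm high, loose. The origin is the centre of its underside.
- beaker: Bystander: an empty glass beaker, 66 mm diameter, 75 mm high, loose. The origin is the centre of its underside.
- reagent: Bystander: a brown glass bottle with a white cap and a pale blank label, 48 mm diameter, 85 mm high, loose. The origin is the centre of its underside.
Not all that is in view belongs to the job. What is shaped like the post but blue or turquoise is not meant.

How it is judged (in metres and radians):
At the end, for the whole second after the job is handed in: Nut on the dish floor within 15 mm of its middle; ring flat on the post's base, post through it; steel body on the case floor within 15 mm of its middle; cover flat on the body, centred within 12 mm; all flat, same way up, at rest (horizontal distance between nut_mid and dish below 0.015 m and z of nut_mid in the frame of dish below 0.02 m and angle between each of nut_mid, spacer_mid, cell_mid's own z axis and vertical below 0.15 rad and horizontal distance between spacer_mid and post below 0.01 m and z of spacer_mid in the frame of post below 0.024 m and horizontal distance between cell_mid and case below 0.015 m and z of cell_mid in the frame of case below 0.025 m and horizontal distance between cover_mid and cell_mid below 0.012 m and z of cover_mid in the frame of case between 0.04 and 0.05 m and angle between cover_mid's own z axis and vertical below 0.12 rad and linear speed of each of nut, cell, spacer, cover below 0.02 m/s and angular speed of each of nut, cell, spacer, cover below 0.2 rad/s); the robot touches nothing.
It fails at once if the jar is moved more than 25 mm or tipped over (distance of jar from where it was at the start of the episode above 0.025 m or angle between jar's own z axis and vertical above 0.4 rad).
It fails at once if the beaker is moved more than 25 mm or tipped over (distance of beaker from where it was at the start of the episode above 0.025 m or angle between beaker's own z axis and vertical above 0.4 rad).
It fails at once if the brown bottle is moved more than 25 mm or tipped over (distance of reagent from where it was at the start of the episode above 0.025 m or angle between reagent's own z axis and vertical above 0.4 rad).
It also fails if it takes over 112 s, if anything falls off the work surface, if the arm or the gripper's body presses on something with over 40 N, if the wrist force passes 120 N, or if a joint passes its speed limit or range.

ROBOT

A 6-joint arm with a two-finger parallel gripper is mounted at the origin on the work surface. World frame = base frame: x ahead of the robot, y to its left, z up, the work surface at z = 0. Lengths are in mm, angles in rad, forces in N, time in s.
With the tool pointing down it reaches from about 325 to 775 mm from the base axis. Payload 5.5 kg.
Tool frame: the origin (TCP) lies midway between the tips of the shut fingers; the grasp point (between the pads) lies 19 mm behind it (env.pinch_z is the distance from the TCP to the grasp point, in mm); z points along the fingers, y is the direction in which the jaws open and shut (so a half turn about z gives the same grasp; the last joint's range is limited). The gripper opens to 85 mm and grips with 20 to 120 N. Pads are 22 mm wide; open, the fingers measure 114 mm over their backs; the gripper's body (76 mm by 85 mm) begins 54 mm behind the grasp point. The pads swing forward as they close: fully open they stand 13 mm farther back than shut.
Start: joints at [1.224, 0.091, 1.231, -0, 1.82, -0.057], TCP at [171.461, 574.994, 231.275] pointing down, gripper open.
Joint ranges: [-2.87, 2.87], [-0.86, 2.18], [0.17, 2.46], [-1.51, 4.65], [0.06, 2.69], [-2.65, 2.65]. Speed limits (rad/s): [2.57, 2.57, 3.01, 3.14, 3.14, 3.14].

INTERFACE

Orientations are given as a unit quaternion [w, x, y, z].
In Python, from rig import env, optics gives the robot as it stands.
- The arm moves only by the tool servo_tool, never from a script. Its argument "increments" is a list of rows, each a list of 3 entries, a list of its own where there are three numbers: the opening, from 0 (shut) to 1 (fully open), then the shift along the tool's x, y, z in mm, then the turn about the tool's z in rad. In form: [[grip, [dx, dy, dz], twist], ...]. A call has exactly 10 rows; each row shifts and turns the commanded pose from where the row before left it, along the tool's axes as they then stand; what a row does not reach is not made up. A row lasts 1/8 s, in which the tool goes at most 62.5 mm and 10.7 degrees, less where a joint would pass 70% of its speed; a pose out of reach is approached as far as the arm can. A call with a gripper value outside its range is refused whole. The fingers move at their own pace and stop on an object; "force" is the grip in N (left out, the last holds). Time passes only in rows, so rows that do not move let the fingers close, or fill a call up. It gives the time, the measured TCP pose, the force and the opening at its end, in the units of the state.
- env.read_state(): the state, without advancing time (a new reading comes with each control period).
- optics.grab_frame(name): name is "scene" or "top" or "wrist"; returns the picture (420x560x3 uint8, blue, green, red); there is no depth.
- optics.camera_info(name): a dict with "K" (3x3 intrinsics, pixels), "world_to_cam" (4x4, takes a point from world to camera coordinates); the wrist camera has in their place "mount" (4x4, takes a point from camera to tool coordinates, whose origin is the TCP and whose axes are the flange's). Camera axes: x right, y up, looking along -z (the intrinsics and any distortion apply to the point x, -y, -z); pixel columns grow to the right and rows downward; lengths in mm; the calibration is good to about 2 mm. A picture is of the moment at which its call begins: read the wrist's pose just before it. camera_info takes no time and is no camera call.
- env.job_done(): hands the job in, once; it reports no verdict.
Trained networks look in the newest picture that a camera, given by its name, has taken for a name from the list of things; names that differ only in an ending like _2 or _b are one class to them, and where a whole thing is asked for, a point or a joint stands for the part that bears it (a point fixed in the world has none). Each returns a list of dicts, best first, with "confidence" (0 to 1); they miss things now and then, are a little off and sometimes report something else, mostly with a low value. They report only what shows in the picture. A call takes as long as a camera call. They do not tell look-alikes from the thing itself.
- optics.boxes_of(camera, label): "location" ([column, row] as shares, 0 to 1, of the picture: columns of its width, rows of its height, amid what is visible of it).
The state is a dict: "clock": time; "joint_positions": joint angles; "qd": joint speeds; "effort": joint torques, N m; "tcp_pos": TCP position; "eef_rot": TCP orientation; "wrist_force": force on the tool from outside, world axes, zero at the start; "torque": the same for the moment, N m; "grip_width": finger opening in mm.
Only numpy, scipy, OpenCV 4.12 (cv2) and the standard library are available. Lean on these libraries where they do the work, as an engineer would, in place of code of your own. Each camera call takes 0.05 s, during which the arm holds its last target. There are 200 camera calls.

## Working session

There is one attempt and no reset: what is moved stays moved. The work goes in short steps, Python scripts to look and compute and a tool call to move; the robot and the scene stay as the last step left them, time stands still between calls to the robot, and variables do not carry over. Pictures are saved under pics/ and viewed, about 12 in all and at most 16, crops included, and the job is handed in when it is done.

Besides the shell and the picture viewer there is one more tool, called after "Call:" as a command line: name --argument value ..., lists and objects as JSON in quotes. servo_tool: Moves the arm, as the interface text tells. Its arguments: {"type":"object","properties":{"increments":{"type":"array"},"force":{"type":"number"}},"required":["increments"]}

```bash
ls; mkdir -p pics
cat > h.py <<'E'
from rig import env, optics
import numpy as np, cv2
from scipy.spatial.transform import Rotation as R
def cam(n):
    c=optics.camera_info(n)
    K=np.array(c["K"],float)
    if n!="wrist": W=np.array(c["world_to_cam"],float)
    else:
        s=env.read_state();T=np.eye(4);q=s["eef_rot"]
        T[:3,:3]=R.from_quat([q[1],q[2],q[3],q[0]]).as_matrix();T[:3,3]=s["tcp_pos"]
        W=np.linalg.inv(T@np.array(c["mount"],float))
    return K,W
def ray(c,uv):
    K,W=c;d=np.linalg.inv(K)@[uv[0],uv[1],1];d=np.array([d[0],-d[1],-d[2]])
    return -W[:3,:3].T@W[:3,3], W[:3,:3].T@d/np.linalg.norm(d)
def atz(c,uv,z):
    o,d=ray(c,uv);return o+d*(z-o[2])/d[2]
def proj(c,p):
    K,W=c;q=W[:3,:3]@np.asarray(p,float)+W[:3,3];q=K@[q[0],-q[1],-q[2]];return q[:2]/q[2]
def tri(L):
    A=0;b=0
    for c,uv in L:
        o,d=ray(c,uv);M=np.eye(3)-np.outer(d,d);A=A+M;b=b+M@o
    p=np.linalg.solve(A,b)
    return p
E
python3 - <<'E'
from h import *
np.set_printoptions(precision=1,suppress=True)
print(env.read_state())
for n in ["scene","top","wrist"]:
    print(n,optics.camera_info(n))
    cv2.imwrite(f"pics/{n}0.png",optics.grab_frame(n))
cs={n:cam(n) for n in ["scene","top","wrist"]}
for l in ["nut_mid","cell_mid","spacer_mid","cover_mid","case","post","dish","jar","beaker","reagent"]:
    for n in cs:
        for b in optics.boxes_of(n,l)[:3]:
            uv=np.array(b["location"])*[560,420]
            print(l,n,round(b["confidence"],2),uv,atz(cs[n],uv,0)[:2],atz(cs[n],uv,60)[:2])
E
```

```text
pics
{'clock': 0.0, 'joint_positions': array([ 1.2,  0.1,  1.2, -0. ,  1.8, -0.1]), 'qd': array([ 0., -0.,  0., -0., -0.,  0.]), 'effort': array([  0. , -45.9, -41.8,   0. ,   0. ,  -0. ]), 'tcp_pos': array([171.4, 574.7, 230.1]), 'eef_rot': array([-0. ,  0.1,  1. , -0. ]), 'wrist_force': array([ 0.1, -0.3,  0.2]), 'torque': array([-0. , -0.1, -0. ]), 'grip_width': 85.76766319947944}
scene {'K': array([[441.3,   0. , 264.6],
       [  0. , 441.3, 199.4],
       [  0. ,   0. ,   1. ]]), 'world_to_cam': array([[    0.2,     1. ,    -0. ,  -130.7],
       [   -0.6,     0.2,     0.8,   253.7],
       [    0.7,    -0.2,     0.6, -1314.1],
       [    0. ,     0. ,     0. ,     1. ]])}
top {'K': array([[540.8,   0. , 282.2],
       [  0. , 540.8, 214.7],
       [  0. ,   0. ,   1. ]]), 'world_to_cam': array([[   -0. ,    -1. ,     0. ,     5.4],
       [    1. ,    -0. ,     0.1,  -500.9],
       [   -0.1,     0. ,     1. , -1175.3],
       [    0. ,     0. ,     0. ,     1. ]])}
wrist {'K': array([[335.1,   0. , 277.3],
       [  0. , 335.1, 200.5],
       [  0. ,   0. ,   1. ]]), 'mount'
[... 1047 characters left out ...]
63 [172.1 241.7] [443.6 255.7] [438.4 244.1]
post wrist 0.73 [ 91.9 411.5] [435.6 217.4] [381.8 278. ]
dish scene 0.38 [101.7 207. ] [ 354.5 -327. ] [ 430.  -309.9]
dish top 0.76 [139.4 177.5] [592.8 335.2] [580.3 319.7]
jar scene 0.68 [216.9 201.8] [398.1 -72.5] [469.6 -79. ]
jar top 0.86 [316.8 247.7] [429.5 -74.3] [424.9 -69.9]
beaker scene 0.7 [104.6 297.6] [ 616.4 -311. ] [ 667.6 -295.4]
beaker scene 0.68 [332.2 259.4] [626.2 121.2] [676.5  96.8]
beaker top 0.77 [235.8 143. ] [675.1 112.8] [658.6 108.1]
reagent scene 0.89 [104.6 297.7] [ 616.6 -311. ] [ 667.8 -295.4]
reagent top 0.62 [415.3 149.5] [ 659.7 -307.9] [ 643.9 -292.1]
reagent top 0.29 [315.6 248.7] [427.3 -71.6] [422.8 -67.4]
```

View pics/scene0.png

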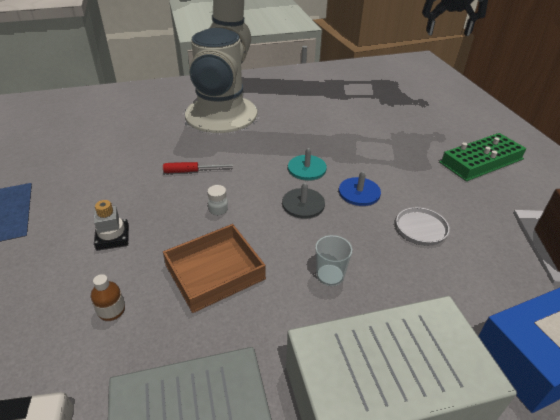

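View pics/top0.png

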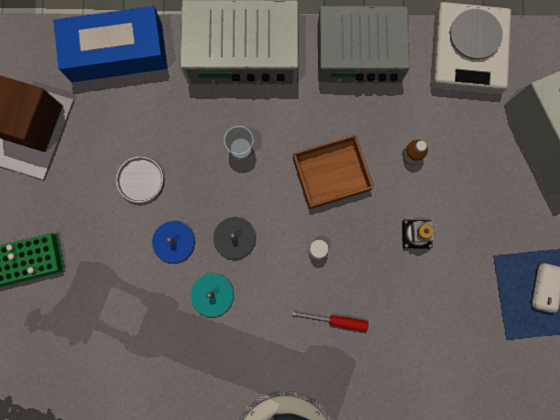

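The grey post is at top (235,237) and scene (303,204). The blue one (173,242) and the turquoise one (212,295) are look-alikes. The stack is at top (418,233), the case at (332,172) and the dish at (140,180). I'll triangulate these and plan the move to look at the stack.

```bash
cat >> h.py <<'E'
def plan(x,y,z,yaw=None,say=True):
    """tool-frame shift to world TCP target; yaw = world angle of jaw (tool y) axis, mod pi"""
    s=env.read_state();q=s["eef_rot"];M=R.from_quat([q[1],q[2],q[3],q[0]]).as_matrix()
    d=np.array([x,y,z])-s["tcp_pos"]
    cur=np.arctan2(M[1,1],M[0,1]);tw=None
    if yaw is not None: tw=-((yaw-cur+np.pi/2)%np.pi-np.pi/2)
    if say: print("t",round(s["clock"],2),"tcp",s["tcp_pos"].round(1),"tilt",round(float(np.degrees(np.arccos(-M[2,2]))),2),"jawyaw",round(cur,3),"j6",round(s["joint_positions"][5],2),"F",s["wrist_force"].round(1),"w",round(s["grip_width"],1),"\n  shift(tool)",(M.T@d).round(1),"twist(tool z)",None if tw is None else round(tw,3),"dist",round(np.linalg.norm(d),1))
    return M.T@d,tw
E
python3 - <<'E'
from h import *
np.set_printoptions(precision=1,suppress=True)
s,t=cam("scene"),cam("top")
for n,a,b in [("nut",(100.5,206.7),(422.5+3.5,231)),("post",(303.3,204.1),(235.2,237.5)),("dish",(422,226),(139.4,179)),("case",(211.8,265.8),(332,172.5)),("jar",(216.9,201.8),(316.8,247.7)),("cover",(112,235),(417,233.5))]:
    p=tri([(s,a),(t,b)]);print(n,p,proj(s,p)-a,proj(t,p)-b)
plan(535,-290,300,0.0)
plan(535,-290,300,np.pi/2)
E
```

```text
nut [ 458.7 -304.    83.7] [0.8 0. ] [ 0.7 -0. ]
post [453.5 113.7   1.1] [-0.8  0.1] [-0.8 -0.2]
dish [588.  333.7   7.4] [-0.3  0. ] [-0.2 -0.1]
case [ 601.1 -111.1   15.8] [ 0.6 -0. ] [0.5 0.1]
jar [427.5 -73.8  24.4] [ 0.6 -0. ] [0.6 0.1]
cover [ 461.  -301.4    8. ] [-0.6 -0. ] [-0.6  0. ]
t 1.65 tcp [171.5 575.  231.3] tilt 0.0 jawyaw 1.281 j6 -0.06 F [-0.2  0.1 -0. ] w 85.2 
  shift(tool) [-595.6 -725.   -68.7] twist(tool z) 1.281 dist 940.8
t 1.65 tcp [171.5 575.  231.3] tilt 0.0 jawyaw 1.281 j6 -0.06 F [-0.2  0.1 -0. ] w 85.2 
  shift(tool) [-595.6 -725.   -68.7] twist(tool z) -0.29 dist 940.8
```

Run:
```python
from h import *
plan(440,130,230,np.pi/2)
```

```text
t 1.65 tcp [171.5 575.  231.3] tilt 0.0 jawyaw 1.281 j6 -0.06 F [-0.2  0.1 -0. ] w 85.2 
  shift(tool) [-384.5 -349.7    1.3] twist(tool z) -0.29 dist 519.7
```

Call:
servo_tool --increments '[[1,[-43,-39,0],0],[1,[-43,-39,0],0],[1,[-43,-39,0],0],[1,[-43,-39,0],0],[1,[-43,-39,0],0],[1,[-43,-39,0],0],[1,[-43,-39,0],0],[1,[-43,-39,0],0],[1,[-40,-38,0],-0.145],[1,[0,0,0],-0.145]]' --force 60

```text
clock: 2.9
tcp_pos: [440.7, 126.5, 231.0]
eef_rot: [-0.0, 0.001, 1.0, -0.001]
wrist_force: [0.6, -0.1, -0.2]
grip_width: 85.6
```

Call:
servo_tool --increments '[[1,[0,-45,0],0],[1,[0,-45,0],0],[1,[0,-45,0],0],[1,[0,-45,0],0],[1,[0,-45,0],0],[1,[0,-45,0],0],[1,[0,-45,0],0],[1,[0,-45,0],0],[1,[0,-45,0],0],[1,[0,-25,0],0]]'

```text
clock: 4.15
tcp_pos: [439.1, -302.2, 231.0]
eef_rot: [-0.0, 0.001, 1.0, -0.0]
wrist_force: [0.1, -0.1, -0.1]
grip_width: 85.3
```

Run:
```python
from h import *
np.set_printoptions(precision=1,suppress=True)
plan(440,-303,200,np.pi/2)
c=cam("wrist");cv2.imwrite("pics/w1.png",optics.grab_frame("wrist"))
for l in ["nut_mid","cell_mid","spacer_mid","cover_mid"]:
    for b in optics.boxes_of("wrist",l)[:2]:
        uv=np.array(b["location"])*[560,420];print(l,b["confidence"],uv,atz(c,uv,79)[:2])
```

```text
t 4.15 tcp [ 439.1 -302.2  231. ] tilt 0.02 jawyaw 1.569 j6 -2.24 F [ 0.1 -0.1 -0.1] w 85.3 
  shift(tool) [-0.9 -0.8 31. ] twist(tool z) -0.002 dist 31.1
nut_mid 0.86 [281.5 210.8] [ 464. -299.]
cell_mid 0.7 [272.9 185.9] [ 440.2 -306.9]
cell_mid 0.56 [274.  170.3] [ 425.8 -305.9]
spacer_mid 0.63 [279.7 174. ] [ 429.2 -300.7]
cover_mid 0.97 [270.9 169.5] [ 425.  -308.7]
```

View pics/w1.png

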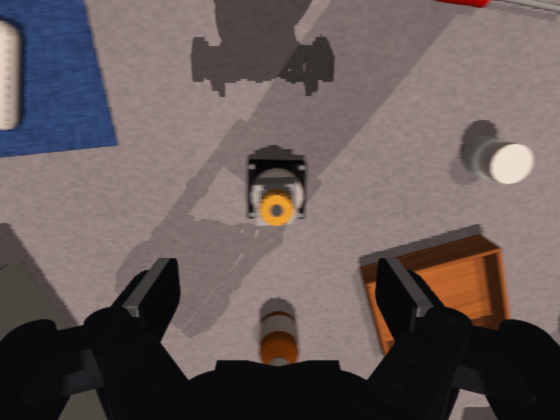

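Run:
```python
import cv2
i=cv2.imread("pics/w1.png")[145:235,225:330]
cv2.imwrite("pics/w1c.png",cv2.resize(i,None,fx=6,fy=6,interpolation=cv2.INTER_CUBIC))
```

```text
(no output)
```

View pics/w1c.png

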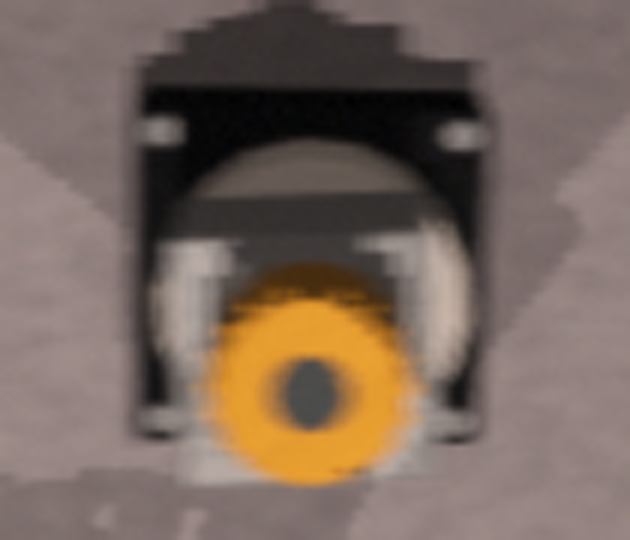

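Run:
```python
from h import *
np.set_printoptions(precision=1,suppress=True)
c=cam("wrist")
f=lambda x,y:(225+x/6-.4,145+y/6-.4)
for n,p,z in [("nut",(310,392),90),("cover s1",(162,131),20),("s2",(463,135),20),("s3",(158,418),20),("s4",(455,422),20),("cell top L back",(168,238),68),("R back",(428,238),68),("L front",(185,483),68),("R front",(430,478),68),("ring",(312,300),38),("ringL",(152,300),38),("ringR",(475,300),38),("ring back",(312,138),38)]:
    print(n,atz(c,f(*p),z))
s=cam("scene");t=cam("top")
for n,p in [("nut90",(459,-301,90)),("nut",(459,-301,79)),("cover",(459,-301,10))]: print(n,proj(s,p),proj(t,p))
# nut height, wrist+scene+top from nets
for b in optics.boxes_of("wrist","nut_mid")[:1]: uv=np.array(b["location"])*[560,420]
print(tri([(s,(100.5,206.7)),(c,uv)]),tri([(s,(100.5,206.7)),(t,(426,231)),(c,uv)]))
```

```text
nut [ 460.2 -301.1   90. ]
cover s1 [ 434.4 -327.7   20. ]
s2 [ 435.  -273.9   20. ]
s3 [ 488.6 -329.6   20. ]
s4 [ 489.3 -274.2   20. ]
cell top L back [ 442.1 -323.4   68. ]
R back [ 442.  -282.7   68. ]
L front [ 483.1 -321.5   68. ]
R front [ 482.2 -281.6   68. ]
ring [ 460.6 -300.9   38. ]
ringL [ 460.6 -328.7   38. ]
ringR [ 460.6 -272.5   38. ]
ring back [ 432.1 -300.9   38. ]
nut90 [102.1 204.1] [426.1 230.5]
nut [103.4 208.4] [424.7 231.1]
cover [111.4 233.6] [416.5 234.3]
[ 462.6 -300.3   87.6] [ 460.7 -300.9   87. ]
```

The stack is centred at about (461,-301) with its sides square to the world axes. The measured sizes (screw spacing 54, body 41, ring 56) match the text. Grasping the nut next.

Call:
servo_tool --increments '[[1,[-21,1,20],0],[1,[0,0,40],0],[1,[0,0,40],0],[1,[0,0,35],0],[1,[0,0,24],0],[0,[0,0,0],0],[0,[0,0,0],0],[0,[0,0,0],0],[0,[0,0,0],0],[0,[0,0,0],0]]' --force 40

```text
clock: 5.7
tcp_pos: [461.5, -299.7, 74.5]
eef_rot: [0.002, -0.0, 1.0, -0.001]
wrist_force: [0.0, 0.8, 6.5]
grip_width: 28.3
```

Run:
```python
from h import *
plan(460,-301,72,np.pi/2)
c=cam("wrist");cv2.imwrite("pics/w2.png",optics.grab_frame("wrist")[150:])
```

```text
t 5.7 tcp [ 461.5 -299.7   74.5] tilt 0.21 jawyaw 1.571 j6 -2.21 F [0.  0.8 6.5] w 28.3 
  shift(tool) [ 1.5 -1.3  2.5] twist(tool z) 0.0 dist 3.2
```

View pics/w2.png

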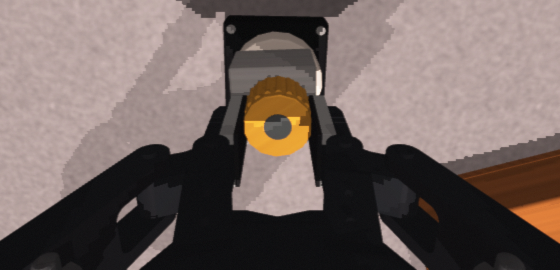

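Call:
servo_tool --increments '[[0,[0,0,-20],0],[0,[0,0,-40],0],[0,[0,0,-40],0],[0,[-5,30,0],0],[0,[-10,50,0],0],[0,[-10,50,0],0],[0,[-10,50,0],0],[0,[-10,50,0],0],[0,[-10,50,0],0],[0,[-10,50,0],0]]'

```text
clock: 7.0
tcp_pos: [525.6, 32.5, 173.5]
eef_rot: [0.001, -0.0, 1.0, -0.0]
wrist_force: [0.7, -0.1, -0.9]
grip_width: 28.1
```

Call:
servo_tool --increments '[[0,[-10,50,0],0],[0,[-10,50,0],0],[0,[-10,50,0],0],[0,[-10,50,0],0],[0,[-10,50,0],0],[0,[-10,30,0],0],[0,[0,0,0],0],[0,[0,0,0],0],[0,[0,0,0],0],[0,[0,0,0],0]]'

```text
clock: 8.25
tcp_pos: [585.5, 309.9, 172.8]
eef_rot: [0.0, 0.001, 1.0, 0.0]
wrist_force: [0.3, 0.3, -1.2]
grip_width: 28.4
```

Run:
```python
from h import *
np.set_printoptions(precision=1,suppress=True)
plan(588,333.5,60,np.pi/2)
c=cam("wrist");cv2.imwrite("pics/w3.png",optics.grab_frame("wrist"))
for l,z in [("dish",7),("nut_mid",150),("post",5)]:
  for b in optics.boxes_of("wrist",l)[:2]:
    uv=np.array(b["location"])*[560,420];print(l,b["confidence"],uv,atz(c,uv,z)[:2])
    if l=="dish": print("tri",tri([(c,uv),(cam("scene"),(422,226)),(cam("top"),(139.4,179))]))
```

```text
t 8.25 tcp [585.5 309.9 172.8] tilt 0.03 jawyaw 1.57 j6 -1.13 F [ 0.3  0.3 -1.2] w 28.4 
  shift(tool) [ -2.4  23.6 112.8] twist(tool z) -0.001 dist 115.3
dish 0.77 [304.5 178.8] [583.3 334.9]
tri [586.2 334.8   5.2]
nut_mid 0.6 [278.2 268.1] [600.5 309.6]
post 0.75 [48.2 37. ] [461.1 115.9]
post 0.72 [210.   34.9] [459.5 252.5]
```

View pics/w3.png

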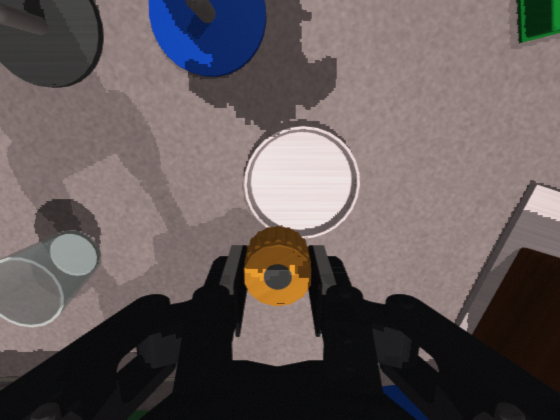

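Call:
servo_tool --increments '[[0,[-1.5,24,0],0],[0,[0,0,40],0],[0,[0,0,50],0],[0,[0,0,40],0],[0,[0,0,20],0],[0,[0,0,8],0],[0,[0,0,0],0],[0,[0,0,0],0],[0,[0,0,1],0],[0,[0,0,0],0]]'

```text
clock: 9.7
tcp_pos: [587.1, 335.0, 13.9]
eef_rot: [0.0, -0.0, 1.0, 0.0]
wrist_force: [-0.2, 0.5, -0.8]
grip_width: 28.4
```

Call:
servo_tool --increments '[[0,[0,0,1],0],[0,[0,0,1],0],[0,[0,0,1],0],[0,[0,0,0.5],0],[0,[0,0,0],0],[0,[0,0,0],0],[0,[0,0,0],0],[0,[0,0,0],0],[0,[0,0,0],0],[0,[0,0,0],0]]'

```text
clock: 10.95
tcp_pos: [587.1, 335.0, 10.6]
eef_rot: [0.0, -0.0, 1.0, 0.0]
wrist_force: [-3.8, -1.2, 5.8]
grip_width: 28.1
```

Call:
servo_tool --increments '[[0.55,[0,0,0],0],[0.55,[0,0,0],0],[0.55,[0,0,0],0],[0.55,[0,0,-15],0],[0.55,[0,0,-45],0],[0.55,[0,0,-50],0],[0.55,[0,0,-50],0],[1,[10,-10,0],0],[1,[10,-45,0],0],[1,[10,-50,0],0]]'

```text
clock: 12.2
tcp_pos: [556.6, 229.4, 171.1]
eef_rot: [0.001, -0.001, 1.0, 0.0]
wrist_force: [0.4, -0.7, 0.2]
grip_width: 85.5
```

Run:
```python
from h import *
np.set_printoptions(precision=1,suppress=True)
plan(462,-302,170,np.pi/2)
c=cam("wrist");im=optics.grab_frame("wrist");cv2.imwrite("pics/w4.png",im)
t=cam("top");i2=optics.grab_frame("top");cv2.imwrite("pics/t4.png",np.hstack([cv2.resize(i2[140:220,100:180],(400,400)),cv2.resize(im[100:260,:],(400,160))[:, :].repeat(1,0) if 0 else cv2.resize(im,(400,400))]))
for n in ["wrist","top"]:
  for l,z in [("dish",7),("nut_mid",15)]:
    for b in optics.boxes_of(n,l)[:2]:
      uv=np.array(b["location"])*[560,420];print(n,l,b["confidence"],uv,atz(cam(n),uv,z)[:2])
```

```text
t 12.2 tcp [556.6 229.4 171.1] tilt 0.1 jawyaw 1.573 j6 -1.24 F [ 0.4 -0.7  0.2] w 85.5 
  shift(tool) [  95.6 -531.2    0.7] twist(tool z) 0.002 dist 539.7
wrist dish 0.74 [372.4 208.3] [584.2 319.2]
wrist nut_mid 0.73 [391.1 215.7] [589.  336.6]
top dish 0.68 [131.4 189.1] [564.3 350.8]
top nut_mid 0.51 [136.1 180.7] [582.3 338.6]
```

View pics/t4.png

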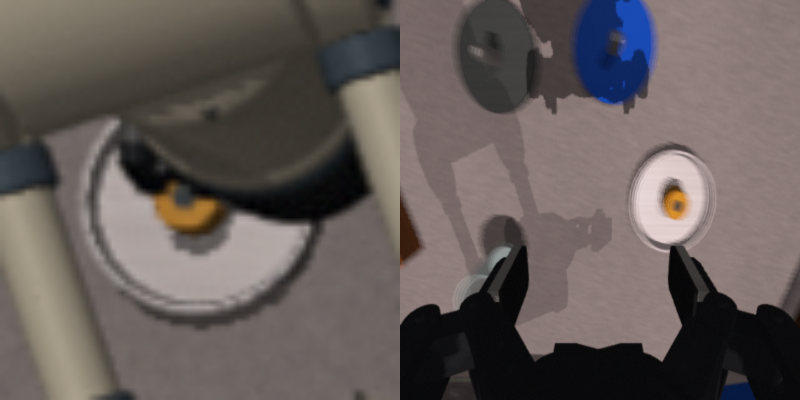

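The nut stands upright near the middle of the dish. Going back for the steel body.

Call:
servo_tool --increments '[[1,[10,-54,0],0],[1,[10,-54,0],0],[1,[10,-54,0],0],[1,[10,-54,0],0],[1,[10,-54,0],0],[1,[10,-54,0],0],[1,[10,-54,0],0],[1,[10,-54,0],0],[1,[10,-54,0],0],[1,[6,-45,0],0]]'

```text
clock: 13.75
tcp_pos: [461.4, -302.6, 170.1]
eef_rot: [0.0, -0.0, 1.0, -0.0]
wrist_force: [0.8, 0.7, -0.4]
grip_width: 85.4
```

Run:
```python
from h import *
plan(462,-302,44,np.pi/2)
c=cam("wrist");cv2.imwrite("pics/w5.png",cv2.resize(optics.grab_frame("wrist")[150:290,180:390],None,fx=3.5,fy=3.5))
```

```text
t 13.75 tcp [ 461.4 -302.6  170.1] tilt 0.03 jawyaw 1.572 j6 -2.21 F [ 0.8  0.7 -0.4] w 85.4 
  shift(tool) [ -0.5   0.6 126.1] twist(tool z) 0.001 dist 126.1
```

View pics/w5.png

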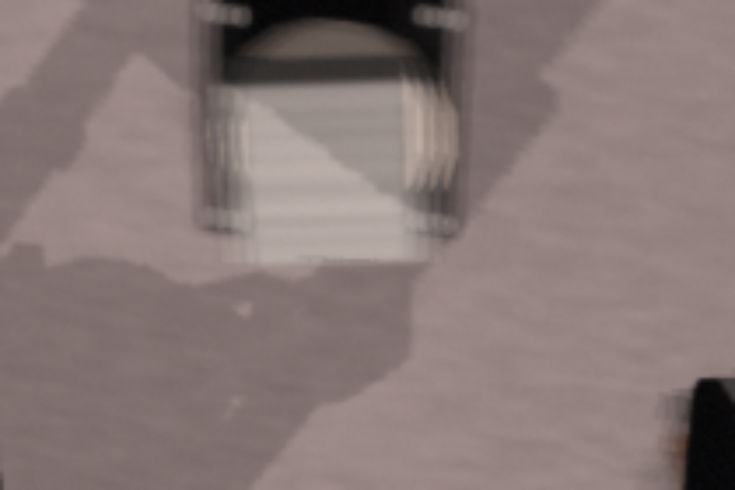

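Call:
servo_tool --increments '[[1,[-0.5,0,40],0],[1,[0,0,40],0],[1,[0,0,28],0],[1,[0,0,14],0],[1,[0,0,0],0],[0,[0,0,0],0],[0,[0,0,0],0],[0,[0,0,0],0],[0,[0,0,0],0],[0,[0,0,0],0]]' --force 70

```text
clock: 15.05
tcp_pos: [462.4, -301.8, 49.7]
eef_rot: [0.001, -0.0, 1.0, -0.001]
wrist_force: [0.3, 0.2, 6.1]
grip_width: 40.6
```

Call:
servo_tool --increments '[[0,[0,0,-10],0],[0,[0,0,-30],0],[0,[0,0,-50],0],[0,[-10,16,0],0],[0,[-25,40,0],0],[0,[-28,45,0],0],[0,[-28,45,0],0],[0,[-20,32,0],0],[0,[-7,13,0],0],[0,[0,0,0],0]]'

```text
clock: 16.3
tcp_pos: [579.0, -109.1, 136.1]
eef_rot: [-0.002, -0.001, 1.0, 0.0]
wrist_force: [-0.0, -0.1, -4.9]
grip_width: 40.8
```

Run:
```python
from h import *
np.set_printoptions(precision=1,suppress=True)
plan(601,-111,60,np.pi/2)
c=cam("wrist");cv2.imwrite("pics/w6.png",optics.grab_frame("wrist"))
for l,z in [("case",20),("jar",25)]:
    for b in optics.boxes_of("wrist",l)[:2]:
      uv=np.array(b["location"])*[560,420];print(l,b["confidence"],uv,atz(c,uv,z)[:2])
```

```text
t 16.3 tcp [ 579.  -109.1  136.1] tilt 0.17 jawyaw 1.573 j6 -1.82 F [-0.  -0.1 -4.9] w 40.8 
  shift(tool) [-22.3  -2.   76. ] twist(tool z) 0.002 dist 79.2
case 0.89 [286.5 190.5] [ 574.4 -102.4]
jar 0.72 [324.4   4. ] [442.9 -78.4]
```

View pics/w6.png

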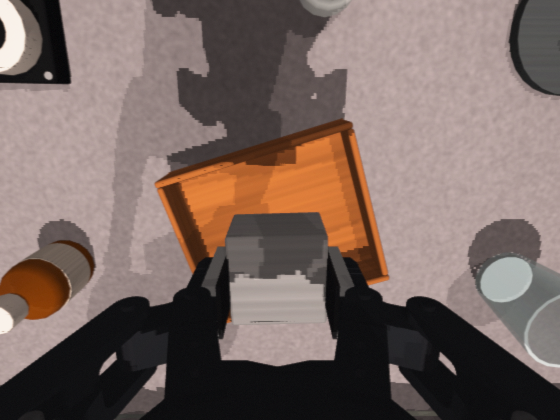

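Run:
```python
from h import *
np.set_printoptions(precision=1,suppress=True)
c=cam("wrist")
P=[atz(c,p,40)[:2] for p in [(157,184),(351,121),(388,279)]]
e=P[1]-P[0];f=P[2]-P[1]
print(*P,np.linalg.norm(e),np.linalg.norm(f),"ang",np.arctan2(e[1],e[0]),np.arctan2(f[1],f[0]),"ctr",(P[0]+P[2])/2)
# tri near-right corner height
t=cam("top");i=cv2.imread("pics/top0.png")
cv2.imwrite("pics/t0c.png",cv2.resize(i[125:220,280:385],None,fx=6,fy=6,interpolation=cv2.INTER_CUBIC))
print([proj(t,[*p,40]) for p in P], proj(t,[*((P[0]+P[2])/2),40]))
```

```text
[ 564.4 -200.7] [519.2 -60.4] [643.3 -22.8] 147.47201080915067 129.69423192432544 ang 1.8827329758839442 0.29425728064664597 ctr [ 603.9 -111.8]
[array([373.7, 186.3]), array([311.4, 206.2]), array([294.3, 152. ])] [333.8 169.1]
```

View pics/t0c.png

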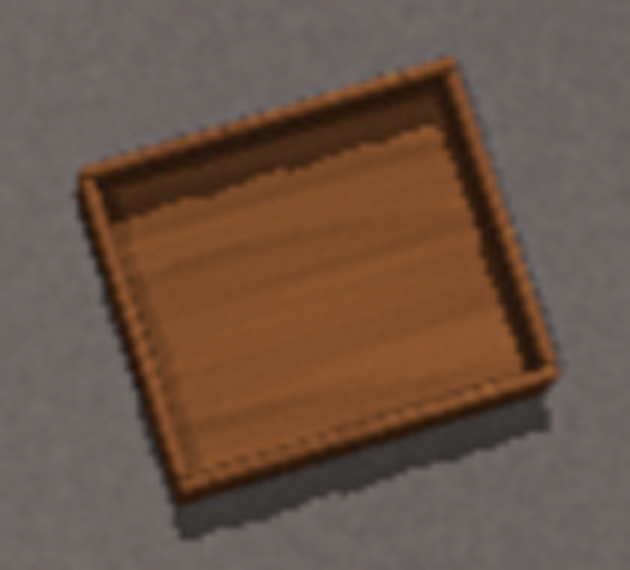

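Call:
servo_tool --increments '[[0,[-23,-2,0],0],[0,[0,0,0],-0.15],[0,[0,0,0],-0.15],[0,[0,0,40],0],[0,[0,0,40],0],[0,[0,0,24],0],[0,[0,0,8],0],[0,[0,0,3],0],[0,[0,0,0],0],[0,[0,0,0],0]]'

```text
clock: 17.7
tcp_pos: [603.3, -112.4, 24.4]
eef_rot: [0.001, -0.15, 0.989, -0.0]
wrist_force: [0.3, 0.7, -5.8]
grip_width: 40.6
```

Run:
```python
from h import *
plan(602,-111,16.7,1.872)
```

```text
t 17.7 tcp [ 603.3 -112.4   24.4] tilt 0.14 jawyaw 1.871 j6 -2.11 F [ 0.3  0.7 -5.8] w 40.6 
  shift(tool) [0.9 1.7 7.6] twist(tool z) -0.001 dist 7.9
```

Call:
servo_tool --increments '[[0,[0.5,1,3],0],[0,[0,0,2],0],[0,[0,0,1],0],[0,[0,0,1],0],[0,[0,0,0.5],0],[0,[0,0,0.5],0],[0,[0,0,0.5],0],[0,[0,0,0],0],[0,[0,0,0],0],[0,[0,0,0],0]]'

```text
clock: 18.95
tcp_pos: [602.2, -111.3, 16.7]
eef_rot: [0.001, -0.15, 0.989, -0.0]
wrist_force: [-6.2, 0.9, 9.6]
grip_width: 40.4
```

Call:
servo_tool --increments '[[0.75,[0,0,0],0],[0.75,[0,0,0],0],[0.75,[0,0,-10],0],[0.75,[0,0,-45],0],[0.75,[0,0,-45],0.15],[1,[0,0,-30],0.15],[1,[30,-40,0],0],[1,[36,-48,0],0],[1,[36,-48,0],0],[1,[36,-48,0],0]]'

```text
clock: 20.2
tcp_pos: [462.7, -296.7, 145.2]
eef_rot: [0.001, -0.0, 1.0, -0.001]
wrist_force: [2.0, -0.1, 0.5]
grip_width: 85.2
```

Call:
servo_tool --increments '[[1,[3,-6,0],0],[1,[0,0,0],0],[1,[0,0,0],0],[1,[0,0,0],0],[1,[0,0,0],0],[1,[0,0,0],0],[1,[0,0,0],0],[1,[0,0,0],0],[1,[0,0,0],0],[1,[0,0,0],0]]'

```text
clock: 21.45
tcp_pos: [460.7, -301.4, 144.3]
eef_rot: [0.0, -0.0, 1.0, -0.0]
wrist_force: [0.7, 0.6, 0.4]
grip_width: 85.3
```

Run:
```python
from h import *
np.set_printoptions(precision=1,suppress=True)
plan(460.6,-301,22,np.pi/2)
c=cam("wrist");im=optics.grab_frame("wrist");cv2.imwrite("pics/w7.png",im)
for l,z in [("spacer_mid",30),("cover_mid",15)]:
    for b in optics.boxes_of("wrist",l)[:2]:
      uv=np.array(b["location"])*[560,420];print(l,b["confidence"],uv,atz(c,uv,z)[:2])
```

```text
t 21.45 tcp [ 460.7 -301.4  144.3] tilt 0.0 jawyaw 1.571 j6 -2.21 F [0.7 0.6 0.4] w 85.3 
  shift(tool) [  0.1   0.4 122.3] twist(tool z) 0.0 dist 122.3
spacer_mid 0.58 [274.6 210.2] [ 472.6 -304.3]
cover_mid 0.84 [275.2 182.9] [ 453.5 -303.9]
```

View pics/w7.png

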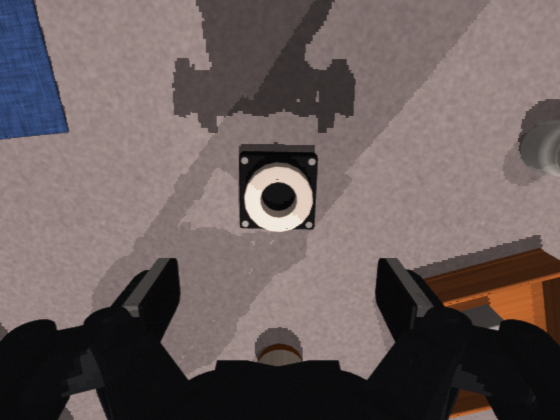

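Call:
servo_tool --increments '[[1,[0,0.5,40],0],[1,[0,0,45],0],[1,[0,0,25],0],[1,[0,0,12],0],[0,[0,0,0],0],[0,[0,0,0],0],[0,[0,0,0],0],[0,[0,0,0],0],[0,[0,0,0],0],[0,[0,0,0],0]]' --force 40

```text
clock: 22.85
tcp_pos: [461.8, -301.6, 24.4]
eef_rot: [0.002, -0.0, 1.0, -0.001]
wrist_force: [0.6, 1.4, 5.5]
grip_width: 52.3
```

Call:
servo_tool --increments '[[0,[0,0,-10],0],[0,[0,0,-40],0],[0,[0,0,-60],0],[0,[0,30,0],0],[0,[0,55,0],0],[0,[0,55,0],0],[0,[0,55,0],0],[0,[0,55,0],0],[0,[0,55,0],0],[0,[0,55,0],0]]'

```text
clock: 24.1
tcp_pos: [460.3, 60.9, 132.8]
eef_rot: [0.0, -0.0, 1.0, 0.0]
wrist_force: [1.1, 0.6, -0.5]
grip_width: 52.4
```

Call:
servo_tool --increments '[[0,[2,35,0],0],[0,[2,20,0],0],[0,[0,0,0],0],[0,[0,0,0],0],[0,[0,0,0],0],[0,[0,0,0],0],[0,[0,0,0],0],[0,[0,0,0],0],[0,[0,0,0],0],[0,[0,0,0],0]]'

```text
clock: 25.35
tcp_pos: [456.6, 114.2, 132.3]
eef_rot: [-0.0, -0.0, 1.0, -0.0]
wrist_force: [0.9, 0.3, -1.4]
grip_width: 52.6
```

Run:
```python
from h import *
np.set_printoptions(precision=1,suppress=True)
plan(453.5,113.7,70,np.pi/2)
c=cam("wrist");im=optics.grab_frame("wrist");cv2.imwrite("pics/w8.png",im)
for b in optics.boxes_of("wrist","post")[:3]:
      uv=np.array(b["location"])*[560,420];print(b["confidence"],uv,atz(c,uv,10)[:2],atz(c,uv,30)[:2])
print(proj(c,[453.5,113.7,60]),proj(c,[453.5,113.7,10]))
i=cv2.imread("pics/top0.png");j=cv2.imread("pics/scene0.png")
cv2.imwrite("pics/w8b.png",np.vstack([np.hstack([cv2.resize(i[207:272,200:270],(350,325),interpolation=cv2.INTER_CUBIC),cv2.resize(j[170:235,270:340],(350,325),interpolation=cv2.INTER_CUBIC)]),cv2.resize(im,(700,525))[:270]]))
```

```text
t 25.35 tcp [456.6 114.2 132.3] tilt 0.01 jawyaw 1.571 j6 -1.4 F [ 0.9  0.3 -1.4] w 52.6 
  shift(tool) [ 3.1 -0.5 62.3] twist(tool z) 0.0 dist 62.3
0.67 [444.7 177.5] [443.1 249.1] [438.6 238.8]
0.6 [347.2  33.7] [337.3 163.6] [340.8 159.8]
0.58 [275.4 176.7] [442.6 111.9] [438.1 112. ]
[277.8 208.8] [277.6 189.8]
```

View pics/w8b.png

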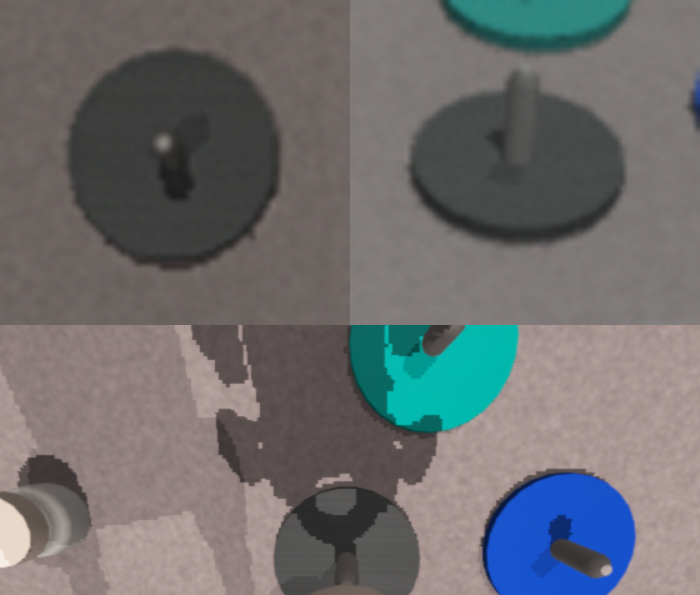

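Run:
```python
from h import *
np.set_printoptions(precision=1,suppress=True)
s,t,c=cam("scene"),cam("top"),cam("wrist")
print("tip",tri([(t,(232.2,235.2)),(s,(304.2,184.2))]),"base",tri([(t,(234.4,237.6)),(s,(303.2,201.2))]))
print("top tip@60",atz(t,(232.2,235.2),60),"base@10",atz(t,(234.4,237.6),10),"scene",atz(s,(304.2,184.2),59),atz(s,(303.2,201.2),10))
print("wrist near edge+48",atz(c,(277.2,129.4),10)+[48,0,0])
```

```text
tip [452.8 114.5  57.3] base [452.3 114.2   8.6]
top tip@60 [452.4 113.9  60. ] base@10 [451.9 113.   10. ] scene [454.8 114.1  59. ] [454.  114.7  10. ]
wrist near edge+48 [453.  113.3  10. ]
```

Call:
servo_tool --increments '[[0,[2.5,0,0],0],[0,[0,0,30],0],[0,[0,0,25],0],[0,[0,0,20],0],[0,[0,0,20],0],[0,[0,0,12],0],[0,[0,0,6],0],[0,[0,0,2],0],[0,[0,0,0],0],[0,[0,0,0],0]]'

```text
clock: 26.7
tcp_pos: [454.6, 114.2, 17.9]
eef_rot: [0.001, -0.0, 1.0, 0.0]
wrist_force: [0.4, 0.1, -0.5]
grip_width: 52.3
```

Call:
servo_tool --increments '[[0,[0,0,1.5],0],[0,[0,0,1],0],[0,[0,0,1],0],[0,[0,0,0.5],0],[0,[0,0,0.5],0],[0,[0,0,0],0],[0,[0,0,0],0],[0,[0,0,0],0],[0,[0,0,0],0],[0,[0,0,0],0]]'

```text
clock: 27.95
tcp_pos: [454.6, 114.2, 14.4]
eef_rot: [0.001, -0.0, 1.0, 0.0]
wrist_force: [-3.8, -0.7, 8.7]
grip_width: 52.6
```

Call:
servo_tool --increments '[[0.9,[0,0,0],0],[0.9,[0,0,0],0],[0.9,[0,0,0],0],[1,[0,0,-10],0],[1,[0,0,-45],0],[1,[0,0,-55],0],[1,[0,0,-20],0],[1,[0,-30,0],0],[1,[-1,-55,0],0],[1,[-1,-55,0],0]]'

```text
clock: 29.2
tcp_pos: [455.9, -27.0, 142.6]
eef_rot: [-0.0, -0.001, 1.0, 0.0]
wrist_force: [0.4, 0.1, -0.9]
grip_width: 85.5
```

Call:
servo_tool --increments '[[1,[-1,-55,0],0],[1,[-1,-55,0],0],[1,[-1,-55,0],0],[1,[-1,-55,0],0],[1,[-1,-35,0],0],[1,[-1,-20,0],0],[1,[0,0,0],0],[1,[0,0,0],0],[1,[0,0,0],0],[1,[0,0,0],0]]'

```text
clock: 30.45
tcp_pos: [462.5, -300.0, 143.0]
eef_rot: [0.0, -0.001, 1.0, -0.0]
wrist_force: [-0.4, 0.2, -0.1]
grip_width: 85.4
```

Run:
```python
from h import *
np.set_printoptions(precision=1,suppress=True)
plan(461.8,-301.4,5,np.pi/2)
c=cam("wrist");im=optics.grab_frame("wrist");t=optics.grab_frame("top")
for l in ["cover_mid"]:
    for b in optics.boxes_of("wrist",l)[:2]:
      uv=np.array(b["location"])*[560,420];print(l,b["confidence"],uv,atz(c,uv,18)[:2])
for l in ["cell_mid","spacer_mid"]:
    for b in optics.boxes_of("top",l)[:2]:
      uv=np.array(b["location"])*[560,420];print(l,b["confidence"],uv,atz(cam("top"),uv,28)[:2])
# screw centroids: bright pixels around cover
a=cv2.resize(im[130:270,190:360],(400,330),interpolation=cv2.INTER_CUBIC)
cv2.imwrite("pics/w9.png",np.hstack([a,cv2.resize(t[120:285,190:390],(400,330),interpolation=cv2.INTER_CUBIC)]))
```

```text
t 30.45 tcp [ 462.5 -300.   143. ] tilt 0.02 jawyaw 1.572 j6 -2.21 F [-0.4  0.2 -0.1] w 85.4 
  shift(tool) [  0.7  -1.4 138. ] twist(tool z) 0.001 dist 138.0
cover_mid 0.62 [275.7 185.9] [ 456.8 -302.1]
cover_mid 0.34 [544.5 149.1] [426.1 -87.3]
cell_mid 0.97 [333.6 170.8] [ 602.5 -112.4]
spacer_mid 0.91 [229.2 236.2] [453.3 123.2]
```

View pics/w9.png

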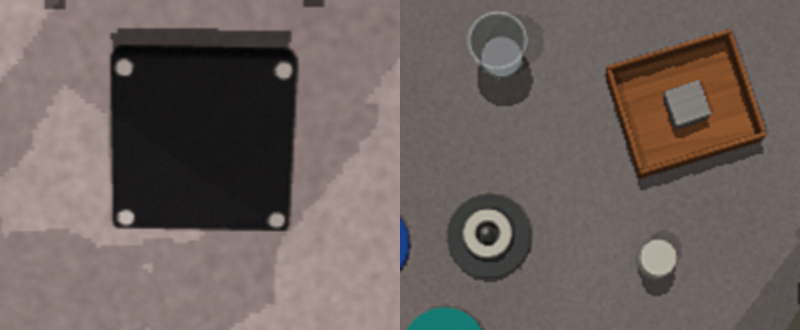

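Call:
servo_tool --increments '[[1,[1,-1.5,40],0],[1,[0,0,45],0],[1,[0,0,35],0],[1,[0,0,14],0],[1,[0,0,6],0],[1,[0,0,0],0],[0,[0,0,0],0],[0,[0,0,0],0],[0,[0,0,0],0],[0,[0,0,0],0]]' --force 40

```text
clock: 31.95
tcp_pos: [462.2, -303.0, 4.7]
eef_rot: [0.001, -0.0, 1.0, -0.001]
wrist_force: [1.1, -0.7, 5.6]
grip_width: 62.8
```

Run:
```python
from h import *
np.set_printoptions(precision=1,suppress=True)
plan(461.8,-301.4,0,np.pi/2)
t=cam("top")
print("ring@28",atz(t,(233.3,236.3),28),"cell@35",atz(t,(333.7,171),35))
```

```text
t 31.95 tcp [ 462.2 -303.     4.7] tilt 0.18 jawyaw 1.571 j6 -2.21 F [ 1.1 -0.7  5.6] w 62.8 
  shift(tool) [0.4 1.6 4.7] twist(tool z) 0.0 dist 5.0
ring@28 [453.1 114.1  28. ] cell@35 [ 600.5 -111.9   35. ]
```

Call:
servo_tool --increments '[[0,[0,0,-8],0],[0,[0,0,-30],0],[0,[0,0,-50],0],[0,[0,0,-20],0],[0,[-15,20,0],0],[0,[-30,42,0],0],[0,[-35,48,0],0],[0,[-35,48,0],0],[0,[-25,34,0],0],[0,[0,0,0],0]]'

```text
clock: 33.2
tcp_pos: [601.9, -107.4, 109.2]
eef_rot: [-0.001, -0.002, 1.0, 0.001]
wrist_force: [-0.5, 0.4, -0.5]
grip_width: 63.0
```

Call:
servo_tool --increments '[[0,[0,0,0],-0.15],[0,[0,0,0],-0.15],[0,[0,0,0],0],[0,[0,0,0],0],[0,[0,0,0],0],[0,[0,0,0],0],[0,[0,0,0],0],[0,[0,0,0],0],[0,[0,0,0],0],[0,[0,0,0],0]]'

```text
clock: 34.45
tcp_pos: [601.2, -110.3, 110.8]
eef_rot: [0.0, -0.149, 0.989, -0.0]
wrist_force: [-1.2, -0.3, -1.4]
grip_width: 62.8
```

Run:
```python
from h import *
plan(602,-111.5,39.7,1.872)
```

```text
t 34.45 tcp [ 601.2 -110.3  110.8] tilt 0.0 jawyaw 1.871 j6 -2.11 F [-1.2 -0.3 -1.4] w 62.8 
  shift(tool) [-0.4 -1.4 71.1] twist(tool z) -0.001 dist 71.1
```

Call:
servo_tool --increments '[[0,[-0.5,-1.5,30],0],[0,[0,0,25],0],[0,[0,0,10],0],[0,[0,0,3],0],[0,[0,0,0],0],[0,[0,0,1],0],[0,[0,0,1],0],[0,[0,0,1],0],[0,[0,0,0],0],[0,[0,0,0],0]]'

```text
clock: 35.7
tcp_pos: [602.1, -111.6, 39.8]
eef_rot: [-0.0, -0.15, 0.989, 0.0]
wrist_force: [0.3, 0.2, -0.9]
grip_width: 63.2
```

Call:
servo_tool --increments '[[0,[0,0,0.7],0],[0,[0,0,0.7],0],[0,[0,0,0.6],0],[0,[0,0,0],0],[0,[0,0,0],0],[0,[0,0,0],0],[0,[0,0,0],0],[0,[0,0,0],0],[0,[0,0,0],0],[0,[0,0,0],0]]'

```text
clock: 36.95
tcp_pos: [602.3, -111.6, 39.7]
eef_rot: [0.0, -0.15, 0.989, -0.0]
wrist_force: [-4.0, 1.4, 9.3]
grip_width: 62.6
```

Call:
servo_tool --increments '[[0.95,[0,0,0],0],[0.95,[0,0,0],0],[0.95,[0,0,0],0],[0.95,[0,0,-10],0],[0.95,[0,0,-40],0],[0.95,[0,0,-50],0],[0.95,[0,0,-50],0],[0.95,[40,0,0],0],[0.95,[40,0,0],0],[0.95,[40,0,0],0]]'

```text
clock: 38.2
tcp_pos: [486.5, -147.4, 188.7]
eef_rot: [0.001, -0.15, 0.989, -0.0]
wrist_force: [0.6, -0.4, 0.8]
grip_width: 81.2
```

Call:
servo_tool --increments '[[0.95,[30,0,0],0],[0.95,[0,0,0],0],[0.95,[0,0,0],0],[0.95,[0,0,0],0],[0.95,[0,0,0],0],[0.95,[0,0,0],0],[0.95,[0,0,0],0],[0.95,[0,0,0],0],[0.95,[0,0,0],0],[0.95,[0,0,0],0]]'

```text
clock: 39.45
tcp_pos: [458.8, -155.9, 187.8]
eef_rot: [0.0, -0.15, 0.989, -0.0]
wrist_force: [0.6, 0.2, 0.5]
grip_width: 81.3
```

Run:
```python
from h import *
np.set_printoptions(precision=1,suppress=True)
plan(0,0,0)
t=optics.grab_frame("top");s=optics.grab_frame("scene")
for n in ["top","scene"]:
  for l,z in [("cover_mid",50),("nut_mid",15),("spacer_mid",20),("dish",7),("jar",27),("beaker",37),("reagent",42)]:
    for b in optics.boxes_of(n,l)[:1]:
      uv=np.array(b["location"])*[560,420];print(n,l,b["confidence"],uv,atz(cam(n),uv,z)[:2])
f=lambda i:cv2.resize(i,(400,300),interpolation=cv2.INTER_CUBIC)
cv2.imwrite("pics/f.png",np.vstack([np.hstack([f(t[130:220,275:395]),f(t[140:215,90:190])]),np.hstack([f(s[215:320,150:290]),f(s[150:285,270:450])])]))
```

```text
t 39.45 tcp [ 458.8 -155.9  187.8] tilt 0.01 jawyaw 1.871 j6 -2.27 F [0.6 0.2 0.5] w 81.3 
  shift(tool) [392.2 284.7 187.8] twist(tool z) None dist 519.7
top cover_mid 0.93 [330.3 166.5] [ 607.5 -102.8]
top nut_mid 0.64 [137.  178.9] [586.4 336.7]
top spacer_mid 0.79 [235.3 227.6] [473.6 110.4]
top dish 0.94 [144.4 176.1] [594.6 321.9]
top jar 0.77 [318.2 250.6] [421.  -75.4]
top beaker 0.93 [238.1 144. ] [662.6 104.6]
top reagent 0.92 [416.7 151.1] [ 644.9 -299.9]
scene cover_mid 0.78 [214.8 257.5] [ 613.1 -105.5]
scene nut_mid 0.56 [420.  223.6] [587.3 328.3]
scene spacer_mid 0.72 [302.2 197.5] [452.4 112.3]
scene dish 0.65 [419.2 230.5] [598.7 322.3]
scene jar 0.86 [219.6 203.2] [436.3 -70.5]
scene beaker 0.6 [333.8 259.6] [658.4 108.9]
scene reagent 0.75 [104.8 298.7] [ 654.7 -299.7]
```

View pics/f.png

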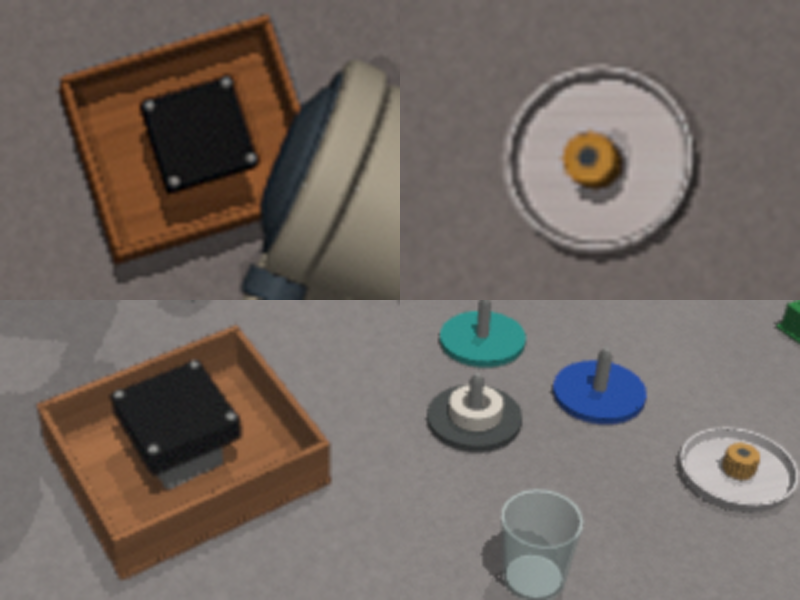

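Run:
```python
from h import *
np.set_printoptions(precision=1,suppress=True)
t,s=cam("top"),cam("scene")
print("nut",atz(t,(137.1,179.1),26),"dish",atz(t,(139.1,179.4),14),"cover top",atz(t,(334.6,169.1),55))
g=lambda x,y:(150+x*.35-.4,215+(y-300)*.35-.4)
print("cover scene",atz(s,g(174,404),55), "tri",tri([(t,(334.6,169.1)),(s,g(174,404))]))
```

```text
nut [583.7 333.5  26. ] dish [585.5 332.1  14. ] cover top [ 600.4 -111.8   55. ]
cover scene [ 599.8 -111.1   55. ] tri [ 600.3 -111.5   55.6]
```

```bash
python3 -c "
from rig import env
print(env.job_done(), env.read_state()['clock'])"
```

```text
the job is handed in; nothing more can be done
the job is handed in; nothing more can be done
```

I took the stack apart, put all four parts away, and handed the job in at about 40 s of the 112 s allowed. No verdict is reported, so this rests on my own measurements.

- **Nut:** it stands upright in the dish, about 2–3 mm from the middle.
- **Ring:** it is over the grey post, not the blue or turquoise ones. It made contact at the height expected for the base, and the top camera puts its centre within about 1 mm of the post.
- **Body:** it made contact at the height expected for the case floor, about 2 mm from the measured middle.
- **Cover:** two cameras put its top 55.6 mm above the table, where 55 mm was expected. It lies flat and within about 1 mm of centre on the body.
- **Bystanders:** the final images and detections still show the jar, beaker and brown bottle standing. None of the moves came near them.
- **Robot:** the arm was about 0.19 m above the table and touching nothing at hand-in.

**Disagreements:** the two views of the case centre differed by about 3–4 mm in x, so I used a middle value. Some of the final network detections were 10–20 mm off, because the arm or neighbouring things partly hid the parts, so I trusted the pixel measurements instead. On each grasp the tool rose 2–2.5 mm (about 4 mm by readout on the cover) under about 6 N. I used the measured height, not the commanded one, when placing.

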